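# Zero the laser power meter and store a reading

## Task

Take a zeroed power reading on the optics bench, touching lightly and in this order: press the raised, ribbed half of the paddle on the shutter's control box fully down to shut off the beam, press the meter's big round zero key and let it come back up, press the smooth half of the paddle fully down to open the shutter again, and then press the meter's long bar-shaped store key and let it come back up. Press nothing hard, leave the three small keys alone, and do not pick up or shift anything: the meter, the box and the parts lying about stay where they are.

Things in the scene. Friction and masses are not known exactly. Their poses are not given: they have to be found in the camera images.
- meter: The power meter: a loose instrument 160 (its x) x 220 (its y) x 40 mm high on rubber feet, 1.3 kg, with a dark display housing up to 84 mm high along its far (+x) half. Origin at the centre of its underside; +x points from keypad to display. Keypad: a row of keys along y at x = -42 mm: big round key at y = +72, three small square keys (11 mm, 4 mm proud) around y = 0, long bar key at y = -72 mm.
- zero_key_top (a point): Centre of the top face of the meter's zero key, the one big round key (24 mm across, top 50 mm above the table, 10 mm proud of the keypad). It moves with the key. The key is pressed straight down: travel 8 mm, 1 N at first, 4.4 N at 3 mm, where it acts, 10 N at the hard stop; it springs back.
- zero_key (a joint): How far the zero key is down: 0 released, 0.008 m at its stop. It counts as pressed from about 0.003.
- store_key_top (a point): Centre of the top face of the meter's store key, the one long bar key (20 mm x 40 mm, long along the meter's y, top 50 mm above the table, 10 mm proud). It moves with the key. Travel and forces as for the zero key.
- store_key (a joint): How far the store key is down: 0 released, 0.008 m at its stop. It counts as pressed from about 0.003.
- switch_box: The shutter's control box: a loose aluminium box 120 (its x) x 90 x 48 mm high, 0.8 kg. Origin at the centre of its underside, z up. In the middle of its lid is a black paddle rocker switch, 64 mm long (along x), 32 mm wide, in a dark bezel (rim 52 mm above the table). It rocks about a level axis along the box's y through its middle, 54 mm above the table.
- ribbed_half (a point): On the face of the paddle, at the middle of its ribbed half (three grey cross ribs 1 mm high), 20 mm from the pivot towards the box's +x. It moves with the paddle: 64 mm above the table when this half is raised, 58 mm when it is fully down. Pressing this half down closes the beam shutter.
- smooth_half (a point): On the face of the paddle, at the middle of its plain, smooth half, 20 mm from the pivot towards the box's -x; heights as for the ribbed half. Pressing this half down opens the beam shutter.
- paddle (a joint): Angle of the paddle, whose face is a shallow V of two 32 mm halves: the half that is down lies level, 58 mm above the table, and the other slopes up to 68 mm at its end. 0 = shutter open (smooth half down; so it starts), 0.32 rad = shutter closed (ribbed half down). It turns against friction (about 2 N) and stays where left; its soft rubber surround gives 0.3 mm per newton.
- small_key0 (a joint): One of the meter's three small square keys (0 = next to the zero key, 2 = next to the store key): 0 released, 0.003 m down. Not to be pressed.
- small_key1 (a joint): One of the meter's three small square keys (0 = next to the zero key, 2 = next to the store key): 0 released, 0.003 m down. Not to be pressed.
- small_key2 (a joint): One of the meter's three small square keys (0 = next to the zero key, 2 = next to the store key): 0 released, 0.003 m down. Not to be pressed.
- lens_tube: Bystander: black lens tube standing up, 35 mm across, 42 mm high; origin at the middle of its underside. Leave it where it is.
- clamp_fork: Bystander: flat steel clamping fork 75 x 32 mm, 9 to 13 mm high; origin at the middle of its underside. Leave it where it is.
- mirror_mount: Bystander: black square mirror mount on a steel pedestal, 110 mm high; origin at the middle of its underside. Leave it where it is.
- post_holder: Bystander: black post holder with a steel post, 52 mm across the foot, 85 mm high; origin at the middle of its underside. Leave it where it is.
- vial: Bystander: small clear jar with a white lid, 38 mm across, 62 mm high; origin at the middle of its underside. Leave it where it is.
- optic_case: Bystander: white optic case 56 x 56 x 26 mm; origin at the middle of its underside. Leave it where it is.
- driver: Bystander: screwdriver lying flat, 160 mm long. Leave it where it is.
- bracket: Bystander: small aluminium angle bracket 50 x 40 x 50 mm; origin at the middle of its underside. Leave it where it is.
Things that resemble listed ones, but are neither listed nor needed, are in the scene too. Leave any blue or yellow look-alike of the switch_box alone.

How it is judged:
By the outcome, as a careful person would: the job done as asked, in the order asked, and still so for the second after the job is handed in, with the robot touching nothing.
It also fails if it takes over 64 s, if anything falls off the work surface, if the arm or the gripper's body presses on something with over 40 N, if the wrist force passes 120 N, or if a joint passes its speed limit or range.

## Robot

A 6-joint arm with a two-finger parallel gripper is mounted at the origin on the work surface. World frame = base frame: x ahead of the robot, y to its left, z up, the work surface at z = 0. Lengths are in mm, angles in rad, forces in N, time in s.
With the tool pointing down it reaches from about 400 to 925 mm from the base axis. Payload 12.5 kg.
Tool frame: the origin (TCP) lies where the fingers leave the gripper's body, on its centre line; the fingertips stand 78 mm ahead of it and the grasp point (between the pads) lies 59 mm ahead of it (env.tip_extent is the distance from the TCP to the fingertips, in mm); z points along the fingers, y is the direction in which the jaws open and shut (so a half turn about z gives the same grasp; the last joint's range is limited). The gripper opens to 95 mm and grips with 3 to 60 N. Pads are 20 mm wide; open, the fingers measure 119 mm over their backs; the gripper's body (75 mm by 180 mm) begins 59 mm behind the grasp point.
Start: joints at [1.111, 0.491, 1.559, -0, 1.092, -0.106], TCP at [216.522, 586.307, 292.261] pointing down, gripper open.
Joint ranges: [-3.1, 3.1], [-0.84, 2.19], [0.05, 2.79], [-1.13, 4.28], [0.06, 2.93], [-2.69, 2.69]. Speed limits (rad/s): [2.22, 2.22, 2.79, 3.14, 3.14, 3.14].

## Interface

Orientations are given as [roll, pitch, yaw] about the fixed x, y, z axes, in that order (R = Rz(yaw) Ry(pitch) Rx(roll)).
In Python, from cell import env gives the robot as it stands. The module is installed in compiled form; this text tells all that it offers.
- The arm moves only by the tool play_rows, never from a script. Its argument "targets" is a list of rows, each an object with "linear": the shift along the tool's x, y, z in mm, a list of three; "turn": the turn about the tool's z in rad. A call has 1 to 20 rows; each row is the pose to reach, as a shift and turn from the pose commanded when the call began, along the tool's axes at that moment; what a row does not reach only later rows make up. A row lasts 1/8 s, in which the tool goes at most 62.5 mm and 10.7 degrees, less where a joint would pass 70% of its speed; a pose out of reach is approached as far as the arm can. A call with a gripper value outside its range is refused whole. "hand" is the finger opening in mm, from 0 to 95.1, set as the call begins (left out, the last holds). The fingers move at their own pace and stop on an object; the grip force is fixed at half the most. Time passes only in rows, so rows that repeat a pose let the fingers close. It gives the time, the measured TCP pose, the force and the opening at its end, in the units of the state.
- env.state(): the state, without advancing time (a new reading comes with each control period).
- env.read_camera(name): name is "scene" or "top" or "wrist"; returns (picture, depth): 400x640x3 uint8, red, green, blue; 400x640 float32, mm along the optical axis (not along the pixel's ray), 0 where there is no reading.
- env.camera_params(name): a dict with "fx", "fy", "cx", "cy" (pixels), "R" (3x3) and "t" (3): a world point X has camera coordinates R X + t. Camera axes: x right, y down, z forward; pixel columns grow to the right and rows downward; lengths in mm; the calibration is good to about 2 mm. A picture is of the moment at which its call begins: read the wrist's pose just before it. camera_params takes no time and is no camera call; for the wrist camera it gives the pose at the moment of the call.
- env.job_done(): hands the job in, once; it reports no verdict.
The state is a dict: "t": time; "joints": joint angles; "qvel": joint speeds; "tau": joint torques, N m; "eef_pos": TCP position; "tcp_rot": TCP orientation; "ft_force": force on the tool from outside, world axes, zero at the start; "moment": the same for the moment, N m; "opening": opening from 0.0 (shut) to 1.0 (fully open).
Only numpy, scipy, OpenCV 4.12 (cv2) and the standard library are available. Lean on these libraries where they do the work, as an engineer would, in place of code of your own. Each camera call takes 0.05 s, during which the arm holds its last target.

## Working session

There is one attempt and no reset: what is moved stays moved. The work goes in short steps, Python scripts to look and compute and a tool call to move; the robot and the scene stay as the last step left them, time stands still between calls to the robot, and variables do not carry over. Pictures are saved under pics/ and viewed, and the job is handed in when it is done.

Besides the shell and the picture viewer there is one more tool, called by a JSON object that holds its "name" and its "arguments". play_rows: Moves the arm, as the interface text tells. Its arguments: {"type":"object","properties":{"targets":{"type":"array","items":{"type":"object","properties":{"linear":{"type":"array","items":{"type":"number"}},"turn":{"type":"number"}}}},"hand":{"type":"number"}},"required":["targets"]}

```bash
mkdir -p pics; ls
python3 - <<'E'
from cell import env
import cv2,numpy as np
print(env.state()); print(env.tip_extent)
for n in ["top","scene"]:
    p,d=env.read_camera(n); cv2.imwrite(f"pics/{n}0.png",cv2.cvtColor(p,cv2.COLOR_RGB2BGR)); np.save(f"pics/{n}0.npy",d); np.save(f"pics/{n}0rgb.npy",p)
    print(n,env.camera_params(n))
E
```

```text
pics
{'t': 0.0, 'joints': array([ 1.11142882e+00,  4.91555128e-01,  1.55946929e+00,  9.38406866e-06,
        1.09166823e+00, -1.05590817e-01]), 'qvel': array([ 0.00163154,  0.00047068,  0.00043035, -0.00051235,  0.00056648,
        0.00114833]), 'tau': array([-4.96895564e-05, -6.12626195e+01, -2.58172452e+01,  6.92529115e-02,
        4.83063085e-02, -8.31414400e-05]), 'eef_pos': array([216.4272039 , 586.16027229, 291.65761608]), 'tcp_rot': array([-3.14049966e+00, -1.24210128e-04,  2.78781156e+00]), 'ft_force': array([-0.25635719, -1.05443575,  0.01444854]), 'moment': array([ 0.05265684, -0.0072419 , -0.02038506]), 'opening': 1.0047328196101073}
77.60000000000001
top {'fx': 364.63289579140155, 'fy': 364.63289579140155, 'cx': 315.2691481548739, 'cy': 200.73907543271625, 'R': array([[-1.89755500e-05, -9.99973772e-01,  7.24256458e-03],
       [-9.83749206e-01, -1.28172160e-03, -1.79543468e-01],
       [ 1.79548042e-01, -7.12827409e-03, -9.83723380e-01]]), 't': array([ -29.97594952,  529.84501906, 1049.74114379])}
scene {'fx': 498.86039117006806, 'fy': 498.86039117006806, 'cx': 319.3117922887171, 'cy': 199.3759831018435, 'R': array([[ 0.38317776,  0.92364286, -0.00765948],
       [ 0.69677684, -0.29448511, -0.65404935],
       [-0.60636361,  0.24528022, -0.7564131 ]]), 't': array([-195.8585773 , -324.70857095, 1633.68003373])}
```

View pics/top0.png

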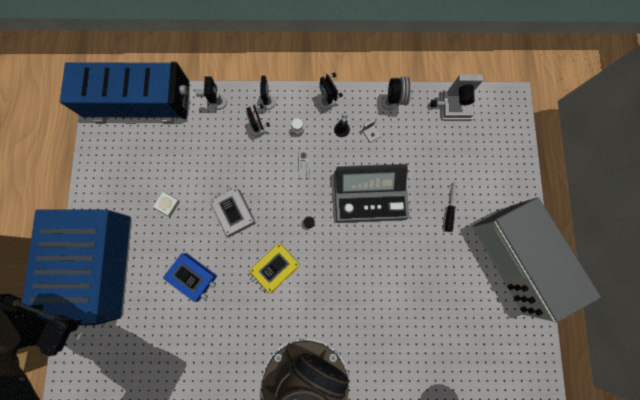

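View pics/scene0.png

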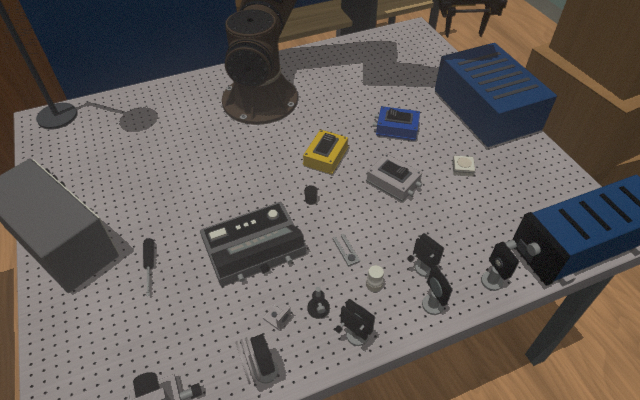

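The top view shows the meter around (371,193), with the round key at (349,208) and the bar key at (397,206). The grey aluminium box is near (233,211), the lens tube at (309,222), and the blue and yellow look-alikes are nearer the robot. I'll zoom in and measure.

```bash
cat > h.py <<'E'
import numpy as np
def ray(P,u,v,z):
    R=np.array(P['R']);t=np.array(P['t']);C=-R.T@t
    d=R.T@np.array([(u-P['cx'])/P['fx'],(v-P['cy'])/P['fy'],1])
    return C+d*(z-C[2])/d[2]
def proj(P,X):
    c=P['R']@np.array(X)+P['t']; return np.array([P['fx']*c[0]/c[2]+P['cx'],P['fy']*c[1]/c[2]+P['cy']])
E
python3 - <<'E'
from cell import env
import cv2,numpy as np
from h import *
p=np.load("pics/top0rgb.npy");P=env.camera_params("top")
b=cv2.cvtColor(p,cv2.COLOR_RGB2BGR)
a=cv2.resize(b[175:250,200:275],None,fx=7,fy=7,interpolation=cv2.INTER_CUBIC)
cv2.imwrite("pics/zbox.png",a)
cv2.imwrite("pics/zmeter.png",cv2.resize(b[155:230,325:415],None,fx=7,fy=7,interpolation=cv2.INTER_CUBIC))
for n,u,v,z in [("zero",349,208,50),("store",397,206,50),("box",233,210.5,55)]: print(n,ray(P,u,v,z).round(1))
E
```

```text
zero [ 507.5 -130.7   50. ]
store [ 513.8 -275.    50. ]
box [498.8 214.9  55. ]
```

View pics/zbox.png

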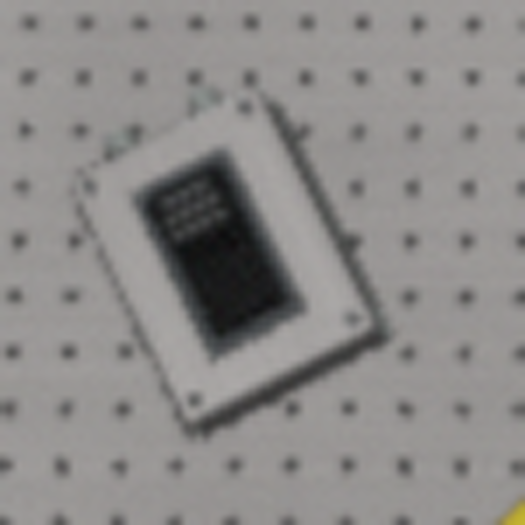

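View pics/zmeter.png

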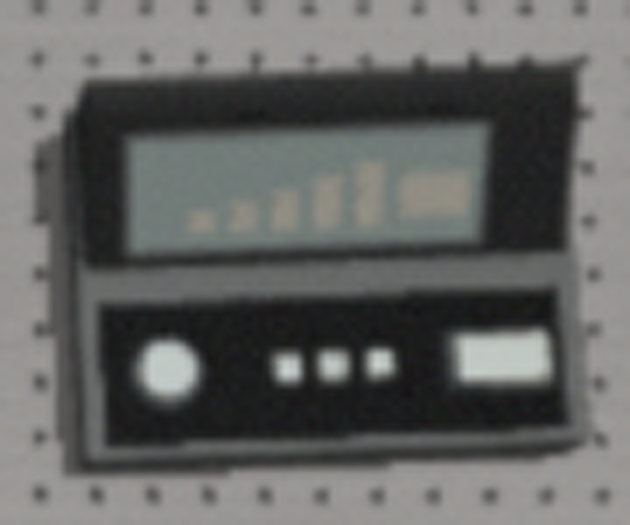

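Run:
```python
from cell import env
import cv2,numpy as np
from h import *
for n,boxroi,metroi in [("top",(212,185,256,238),(335,192,410,222)),("scene",(365,150,425,200),(200,205,290,245))]:
    p=np.load(f"pics/{n}0rgb.npy");P=env.camera_params(n)
    g=cv2.cvtColor(p,cv2.COLOR_RGB2GRAY)
    x0,y0,x1,y1=metroi
    k=4
    up=lambda r:cv2.resize(g[r[1]:r[3],r[0]:r[2]],None,fx=k,fy=k,interpolation=cv2.INTER_CUBIC)
    def show(m,r,z):
        N,L,S,C=cv2.connectedComponentsWithStats(m)
        for i in range(1,N):
            if S[i,4]>60:
                c,_=cv2.findContours((L==i).astype(np.uint8),cv2.RETR_EXTERNAL,cv2.CHAIN_APPROX_NONE)
                q=cv2.minAreaRect(c[0]); u=(C[i]+.5)/k-.5+np.array(r[:2])
                cor=[ray(P,*((b+.5)/k-.5+np.array(r[:2])),z)[:2].round(1).tolist() for b in cv2.boxPoints(q)]
                print(n,S[i,4],u.round(1),ray(P,*u,z).round(1),cor)
    m=(up(metroi)>165).astype(np.uint8);show(m,metroi,50)
    print('box dark')
    m=(up(boxroi)<70).astype(np.uint8);show(m,boxroi,52)
    b=cv2.cvtColor(p,cv2.COLOR_RGB2BGR)
    cv2.imwrite(f"pics/{n}_zb.png",cv2.resize(b[boxroi[1]:boxroi[3],boxroi[0]:boxroi[2]],None,fx=8,fy=8,interpolation=cv2.INTER_CUBIC))
```

```text
top 1051 [396.4 205.6] [ 515.  -273.2   50. ] [[522.5, -255.2], [524.4, -291.8], [507.4, -291.9], [505.5, -255.4]]
top 598 [348.6 207.2] [ 509.9 -129.6   50. ] [[519.3, -120.0], [519.3, -140.3], [500.3, -139.9], [500.3, -119.7]]
top 91 [378.8 206.2] [ 513.  -220.3   50. ] [[516.4, -216.9], [516.4, -224.4], [509.5, -224.2], [509.5, -216.6]]
top 95 [365.8 207.1] [ 510.2 -181.    50. ] [[514.0, -177.7], [514.0, -184.5], [506.4, -184.3], [506.4, -177.5]]
top 90 [372.1 206.7] [ 511.5 -200.    50. ] [[514.8, -196.5], [514.8, -204.0], [508.0, -203.8], [508.0, -196.3]]
box dark
top 5028 [230.6 210.6] [499.  222.7  52. ] [[522.2, 258.0], [541.1, 222.5], [475.7, 187.2], [457.3, 222.4]]
top 534 [241.1 229.2] [443.5 189.5  52. ] [[426.0, 226.6], [464.9, 153.4], [460.7, 151.1], [421.9, 224.3]]
scene 625 [272.3 212.9] [ 508.4 -126.7   50. ] [[495.1, -132.6], [502.7, -114.5], [521.2, -120.9], [513.6, -138.8]]
scene 136 [253.  221.4] [ 515.4 -179.6   50. ] [[512.3, -184.4], [509.9, -175.5], [518.4, -174.7], [520.8, -183.5]]
scene 116 [245.5 224. ] [ 516.2 -199.4   50. ] [[511.2, -202.0], [514.3, -194.6], [521.1, -196.7], [517.9, -204.1]]
scene 135 [237.8 226.8] [ 517.  -219.3   50. ] [[512.7, -223.7], [512.9, -214.3], [521.5, -214.9], [521.2, -224.2]]
scene 1256 [217.3 232.7] [ 515.1 -270.8   50. ] [[506.9, -289.1], [505.6, -252.0], [522.9, -252.2], [524.0, -289.0]]
box dark
scene 4327 [394.7 169.8] [496.2 227.4  52. ] [[475.4, 193.7], [442.8, 230.3], [513.2, 265.1], [543.5, 228.7]]
scene 63 [415.3 186.4] [571.  248.3  52. ] [[565.0, 248.2], [567.0, 253.0], [574.8, 248.6], [572.7, 243.8]]
scene 100 [381.4 189.3] [545.3 161.8  52. ] [[534.9, 154.6], [532.9, 157.0], [555.3, 168.8], [557.3, 166.4]]
scene 126 [390.2 194.3] [569.9 174.8  52. ] [[560.5, 167.1], [557.6, 170.7], [579.8, 181.7], [582.7, 178.1]]
```

View pics/scene_zb.png

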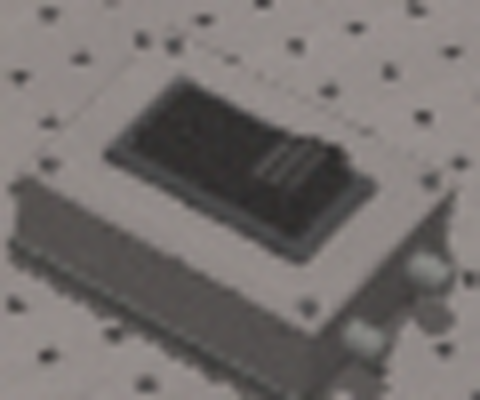

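Run:
```python
from cell import env
import cv2,numpy as np
from h import *
from scipy.spatial.transform import Rotation as Ro
s=env.state();P=env.camera_params("wrist")
R=Ro.from_euler('xyz',s['tcp_rot']).as_matrix()
print("cam in tool",R.T@(-P['R'].T@P['t']-s['eef_pos']),"\naxes in tool\n",(P['R']@R).round(3),P['fx'])
P=env.camera_params("top")
p=np.load("pics/top0rgb.npy")
# lid corners by bright threshold
d=np.load("pics/top0.npy")
def cloud(n,P):
    d=np.load(f"pics/{n}0.npy");v,u=np.mgrid[:400,:640]
    c=np.stack([(u-P['cx'])/P['fx']*d,(v-P['cy'])/P['fy']*d,d],-1)
    return (c-P['t'])@P['R']
X=cloud("top",P)
Z=X[...,2]
print("box heights",Z[195:230:3,215:252:3].round(0))
m=((Z>42)&(Z<75)&(np.hypot(X[...,0]-499,X[...,1]-220)<90)).astype(np.uint8)
c,_=cv2.findContours(m,cv2.RETR_EXTERNAL,cv2.CHAIN_APPROX_NONE); c=max(c,key=cv2.contourArea)
q=cv2.minAreaRect(np.array([ray(P,*a[0],48)[:2] for a in c],np.float32)); print(q)
print("meter key z",Z[207,349],Z[206,396])
R
```

```text
cam in tool [ 69.97291849   0.25530492 -92.25766343] 
axes in tool
 [[ 0.001  1.     0.001]
 [-0.967  0.001 -0.254]
 [-0.254 -0.001  0.967]] 329.8159774831587
box heights [[25. 31. 51. 45. 48. 51. 48. 49. 50. 14. -4. -1.  2.]
 [47. 45. 46. 48. 51. 56. 56. 49. 50. 43.  4.  3. -0.]
 [46. 46. 53. 52. 65. 66. 50. 49. 48. 47. 17. -1.  3.]
 [52. 47. 67. 67. 71. 63. 63. 49. 49. 49. 43. -0.  3.]
 [48. 47. 56. 67. 64. 65. 59. 52. 46. 49. 46. 15. -1.]
 [47. 50. 50. 59. 61. 59. 61. 56. 53. 46. 47. 47. -2.]
 [ 2. 51. 45. 53. 56. 59. 58. 57. 54. 49. 47. 46. 14.]
 [ 1. 50. 47. 50. 52. 55. 58. 57. 57. 55. 49. 49. 45.]
 [-1. -2. 49. 50. 53. 60. 60. 58. 52. 51. 48. 49. 48.]
 [-1. -0. 48. 49. 51. 52. 53. 49. 51. 47. 46. 48. 49.]
 [ 3. -2.  2. 49. 49. 51. 51. 46. 48. 48. 49. 32.  8.]
 [-3.  2. -1. 50. 50. 48. 44. 47. 52. 31. 12.  2. -5.]]
((498.86956787109375, 220.9578857421875), (119.48193359375, 89.55235290527344), 27.783416748046875)
meter key z 49.9347722291442 50.66916313858819
```

{"name": "play_rows", "arguments": {"hand": 0, "targets": [{"linear": [-50, -28, 0], "turn": 0.1}, {"linear": [-100, -57, 5], "turn": 0.2}, {"linear": [-150, -85, 10], "turn": 0.3}, {"linear": [-200, -113, 15], "turn": 0.4}, {"linear": [-250, -142, 20], "turn": 0.5}, {"linear": [-300, -170, 25], "turn": 0.6}, {"linear": [-350, -199, 30], "turn": 0.7}, {"linear": [-390, -221, 35], "turn": 0.73}, {"linear": [-405, -230, 40], "turn": 0.73}, {"linear": [-405, -230, 40], "turn": 0.73}, {"linear": [-405, -230, 40], "turn": 0.73}, {"linear": [-405, -230, 40], "turn": 0.73}]}}

```text
t: 1.6
eef_pos: [516.0, 231.3, 252.5]
tcp_rot: [3.141, -0.0, 2.06]
ft_force: [0.4, -0.3, 1.0]
opening: 0.005
```

Run:
```python
from cell import env
import cv2,numpy as np
from h import *
s=env.state();P=env.camera_params("wrist");p,d=env.read_camera("wrist")
print({k:s[k] for k in ('t','eef_pos','tcp_rot','ft_force','opening','joints')})
b=cv2.cvtColor(p,cv2.COLOR_RGB2BGR)
np.save("pics/w1rgb.npy",p);np.save("pics/w1.npy",d)
import pickle;pickle.dump(P,open("pics/w1P.pkl","wb"))
for n,X in [("r",(516.6,230.3,64)),("s",(481.2,211.7,58)),("c",(498.9,221,54))]:
    u=proj(P,X);print(n,u.round(1));cv2.circle(b,tuple(int(a) for a in u.round()),3,(0,0,255),1)
cv2.imwrite("pics/w1.png",b)
```

```text
{'t': 1.6, 'eef_pos': array([516.02141164, 231.33736895, 252.52558665]), 'tcp_rot': array([ 3.14127604e+00, -8.56312068e-05,  2.05961864e+00]), 'ft_force': array([ 0.37000044, -0.31765199,  1.0153231 ]), 'opening': 0.005454464257536907, 'joints': array([ 3.04599608e-01,  4.51115524e-01,  1.75308096e+00,  1.76437225e-04,
        9.37100602e-01, -1.84327142e-01])}
r [317.2 202.2]
s [272.6 200.3]
c [295.2 199.4]
```

View pics/w1.png

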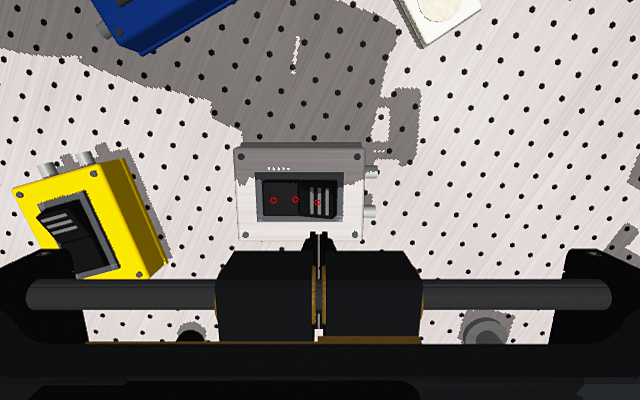

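Run:
```python
from cell import env
import cv2,numpy as np,pickle
from h import *
p=np.load("pics/w1rgb.npy");P=pickle.load(open("pics/w1P.pkl","rb"));d=np.load("pics/w1.npy")
print("tip pred",proj(P,(516.0,231.3,252.5-77.6)))
b=cv2.cvtColor(p,cv2.COLOR_RGB2BGR)
cv2.imwrite("pics/w1z.png",cv2.resize(b[135:255,220:380],None,fx=5,fy=5,interpolation=cv2.INTER_CUBIC))
v,u=np.mgrid[:400,:640]
c=np.stack([(u-P['cx'])/P['fx']*d,(v-P['cy'])/P['fy']*d,d],-1)
X=(c-P['t'])@P['R'];Z=X[...,2]
print(Z[145:250:10,230:375:12].round(0))
m=((Z>42)&(Z<72)&(u>225)&(u<375)&(v<243)&(v>135)).astype(np.uint8)
N,L,S,C=cv2.connectedComponentsWithStats(m);i=1+np.argmax(S[1:,4])
c,_=cv2.findContours((L==i).astype(np.uint8),cv2.RETR_EXTERNAL,cv2.CHAIN_APPROX_NONE);c=max(c,key=cv2.contourArea)
print(cv2.minAreaRect(c),cv2.minAreaRect(np.array([ray(P,*a[0],48)[:2] for a in c],np.float32)))
g=cv2.cvtColor(p,cv2.COLOR_RGB2GRAY)
print(g[197,250:350])
```

```text
tip pred [316.33092319 249.80481468]
[[ -0.  27.  26.  26.  25.  26.  25.  25.  25.  26.  25.  -1.   0.]
 [ -0.  48.  48.  48.  47.  47.  48.  48.  48.  48.  48.  48.  -0.]
 [  1.  48.  48.  48.  49.  48.  47.  49.  48.  47.  48.  47.  29.]
 [ -1.  48.  48.  51.  53.  52.  52.  50.  52.  52.  48.  47.  32.]
 [ -0.  49.  48.  58.  57.  58.  59.  62.  66.  52.  47.  47.   0.]
 [ -0.  48.  48.  58.  59.  57.  60.  63.  68.  52.  48.  48.  -1.]
 [ -1.  47.  48.  58.  58.  57.  60.  64.  68.  52.  46.  47.  28.]
 [ -1.  47.  48.  57.  58.  57.  58.  61.  65.  53.  48.  48.  32.]
 [  1.  50.  47.  48.  47.  48.  48.  47.  48.  47.  47.  47.  -0.]
 [  0.  48.  47.  48.  48.  49.  48. 182. 182.  47.  48.  47.  -0.]
 [ -1.  -1.  -2. 345.   0.   0.  -1. 197. 194.  -1.  -0.   0.  -1.]]
((299.0, 193.49996948242188), (131.99996948242188, 92.99998474121094), -0.0) ((501.01654052734375, 224.9439239501953), (118.7645263671875, 88.03170013427734), 28.055994033813477)
[231 231 231 232 238 234  78  95  99 102 103 101  58  12  31  31  31  31
  32  32  32  32  32  31  30  32  32  32  32  33  32  33  33  33  33  33
  33  32  34  32  34  34  34  34  33  35  35  24   9  18  21  20  19  19
  21  22  21  19  14  27 112 136 132  96   8  17  16  53 141 134 130  30
  15  17  23  77 141 134 114  17  18  22  22  10  13   9  16  62 110 103
 104  98 106 189 238 230 228 228 228 228]
```

View pics/w1z.png

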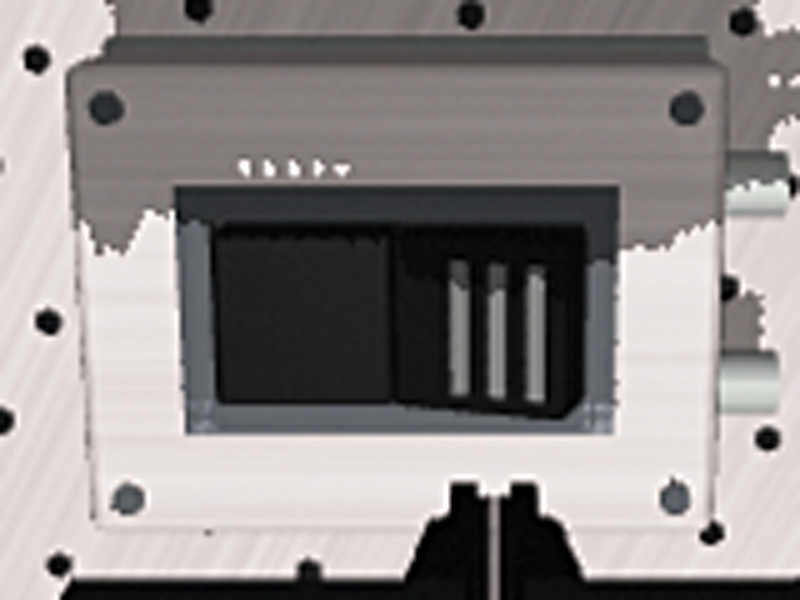

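{"name": "play_rows", "arguments": {"hand": 0, "targets": [{"linear": [0, 0, 30]}, {"linear": [0, 0, 60]}, {"linear": [0, 0, 85]}, {"linear": [0, 0, 98]}, {"linear": [0, 0, 102]}, {"linear": [0, 0, 102]}]}}

```text
validation failed for argument at $.ta...
```

```bash
cat > look.py <<'E'
from cell import env
import cv2,numpy as np,sys
s=env.state();p,d=env.read_camera("wrist")
print(s['t'],s['eef_pos'].round(2),s['ft_force'].round(2))
b=cv2.cvtColor(p,cv2.COLOR_RGB2BGR)
cv2.imwrite(f"pics/{sys.argv[1]}.png",cv2.resize(b[130:280,210:430],None,fx=3.5,fy=3.5,interpolation=cv2.INTER_CUBIC))
E
python3 look.py w2
```

```text
1.65 [516.14 231.22 252.53] [-0.27 -0.02  0.31]
```

View pics/w2.png

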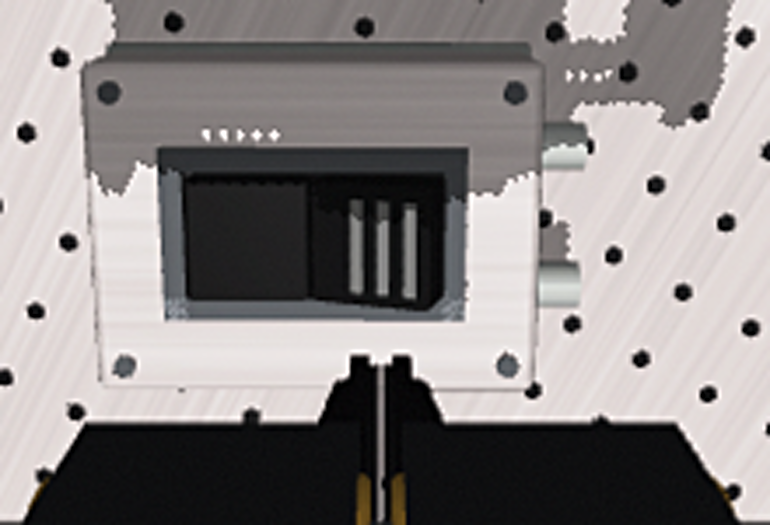

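The call was refused because "turn" is required in each row, so the arm has not moved. The picture shows the rib centre (383) in the same column as the tip centre (380).

{"name": "play_rows", "arguments": {"hand": 0, "targets": [{"linear": [0, 0, 30], "turn": 0}, {"linear": [0, 0, 60], "turn": 0}, {"linear": [0, 0, 85], "turn": 0}, {"linear": [0, 0, 98], "turn": 0}, {"linear": [0, 0, 102], "turn": 0}, {"linear": [0, 0, 102], "turn": 0}, {"linear": [0, 0, 102], "turn": 0}]}}

```text
t: 2.58
eef_pos: [517.0, 230.4, 151.1]
tcp_rot: [3.14, 0.0, 2.058]
ft_force: [-0.1, -1.1, -0.2]
opening: -0.0
```

```bash
python3 look.py w3
```

```text
2.575 [517.03 230.37 151.06] [-0.08 -1.13 -0.17]
```

View pics/w3.png

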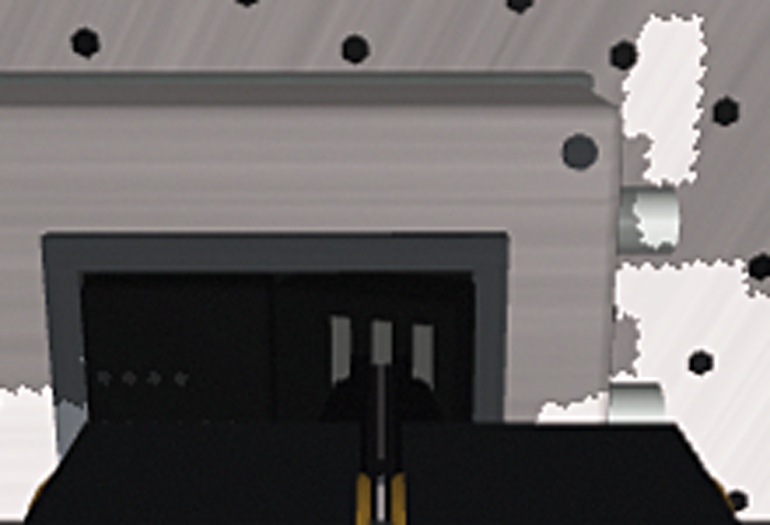

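{"name": "play_rows", "arguments": {"targets": [{"linear": [0, 0, 2], "turn": 0}, {"linear": [0, 0, 4], "turn": 0}, {"linear": [0, 0, 6], "turn": 0}, {"linear": [0, 0, 7], "turn": 0}, {"linear": [0, 0, 8], "turn": 0}, {"linear": [0, 0, 9], "turn": 0}, {"linear": [0, 0, 9], "turn": 0}]}}

```text
t: 3.5
eef_pos: [517.0, 230.3, 141.4]
tcp_rot: [3.141, 0.0, 2.058]
ft_force: [0.5, -0.2, 2.4]
opening: -0.001
```

{"name": "play_rows", "arguments": {"targets": [{"linear": [0, 0, 1], "turn": 0}, {"linear": [0, 0, 2], "turn": 0}, {"linear": [0, 0, 3], "turn": 0}, {"linear": [0, 0, 4], "turn": 0}, {"linear": [0, 0, 4], "turn": 0}, {"linear": [0, 0, 4], "turn": 0}]}}

```text
t: 4.25
eef_pos: [516.7, 230.2, 137.2]
tcp_rot: [-3.142, -0.0, 2.058]
ft_force: [1.0, 0.2, 2.8]
opening: 0.008
```

{"name": "play_rows", "arguments": {"targets": [{"linear": [0, 0, 0.5], "turn": 0}, {"linear": [0, 0, 1], "turn": 0}, {"linear": [0, 0, 1], "turn": 0}, {"linear": [0, 0, 1], "turn": 0}]}}

```text
t: 4.75
eef_pos: [516.8, 230.3, 136.2]
tcp_rot: [3.142, -0.0, 2.058]
ft_force: [1.4, 0.5, 2.4]
opening: 0.007
```

{"name": "play_rows", "arguments": {"targets": [{"linear": [0, 0, 0.5], "turn": 0}, {"linear": [0, 0, 1], "turn": 0}, {"linear": [0, 0, 1], "turn": 0}, {"linear": [0, 0, 1], "turn": 0}]}}

```text
t: 5.25
eef_pos: [516.8, 230.2, 135.2]
tcp_rot: [3.142, -0.0, 2.058]
ft_force: [2.2, 0.5, 1.7]
opening: 0.002
```

```bash
python3 look.py w4
python3 - <<'E'
from cell import env
import cv2,numpy as np
for n,r in [("scene",(340,120,460,210))]:
    p,d=env.read_camera(n);s=env.state();print(s['ft_force'],s['moment'],s['eef_pos'])
    b=cv2.cvtColor(p,cv2.COLOR_RGB2BGR)
    cv2.imwrite("pics/s4.png",cv2.resize(b[r[1]:r[3],r[0]:r[2]],None,fx=6,fy=6,interpolation=cv2.INTER_CUBIC))
E
```

```text
5.25 [516.77 230.24 135.22] [2.24 0.55 1.69]
[1.51312792 1.1430937  1.85675138] [ 0.06640177 -0.32343938  0.01424483] [516.76701646 230.24490042 135.24744655]
```

View pics/w4.png

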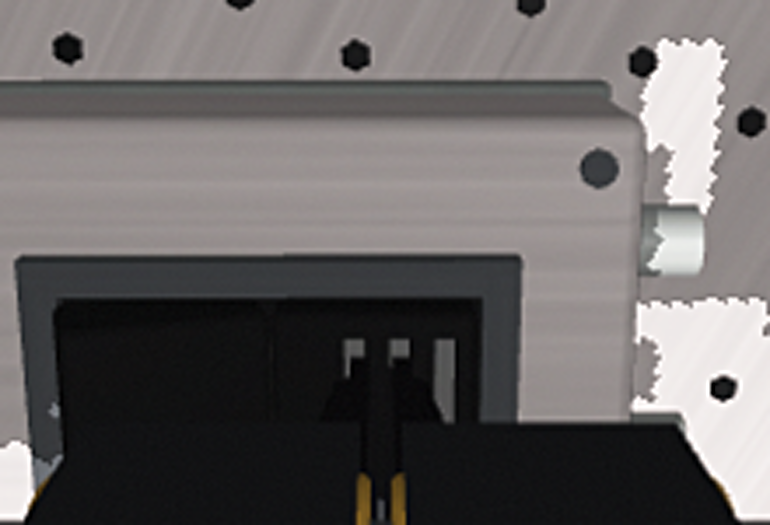

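View pics/s4.png

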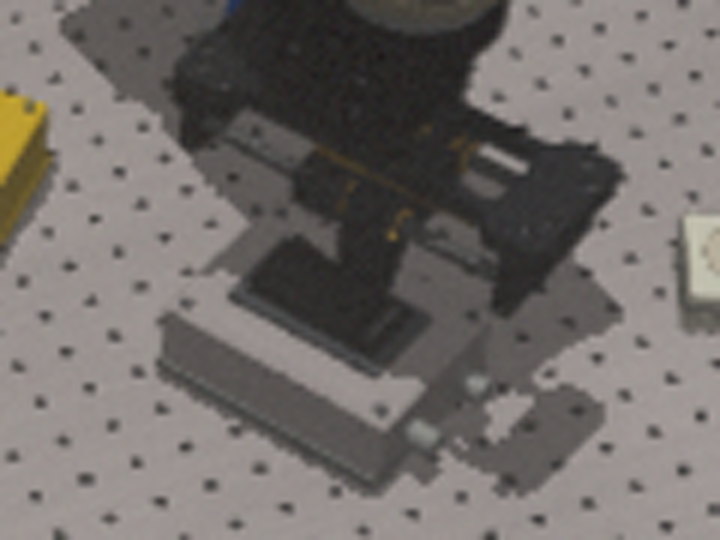

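```bash
cat > dep.py <<'E'
from cell import env
import numpy as np,sys
P=env.camera_params("wrist");p,d=env.read_camera("wrist")
v,u=np.mgrid[:400,:640]
c=np.stack([(u-P['cx'])/P['fx']*d,(v-P['cy'])/P['fy']*d,d],-1)
X=(c-P['t'])@P['R']
# box frame
ang=0.487; C=np.array([499,222.5])
bx=(X[...,:2]-C)@np.array([np.cos(ang),np.sin(ang)]); by=(X[...,:2]-C)@np.array([-np.sin(ang),np.cos(ang)])
Z=X[...,2]; m=(abs(by)<15)&(Z<85)
for a in range(-44,56,4):
    k=m&(bx>=a)&(bx<a+4)
    if k.sum()>5: print(a+2,k.sum(),np.median(Z[k]).round(1),np.percentile(Z[k],[10,90]).round(1))
print(env.state()['ft_force'])
E
python3 dep.py
```

```text
-42 330 47.8 [47.1 48.6]
-38 241 48.9 [47.4 52.1]
-34 316 51.8 [51.  52.6]
-30 28 54.6 [52.  61.7]
-26 192 66.1 [65.2 66.9]
-22 201 65.0 [64.1 66. ]
-18 200 63.6 [62.7 64.6]
-14 207 62.5 [61.5 63.5]
-10 211 61.2 [60.3 62.1]
-6 205 59.9 [58.9 60.8]
-2 216 58.7 [57.6 59.6]
2 226 57.0 [50.  58.2]
6 204 56.9 [56.3 57.6]
10 210 57.0 [56.2 57.8]
14 199 57.9 [56.6 80.4]
18 223 65.9 [57.  80.7]
22 250 64.1 [56.9 81.2]
26 210 58.8 [56.8 80.1]
30 186 57.9 [57.  59.1]
34 171 57.1 [56.2 58. ]
38 240 51.6 [48.5 52.5]
42 196 51.6 [48.  52.5]
46 230 47.8 [47.  48.6]
50 230 47.7 [47.  48.6]
54 233 47.8 [47.  48.5]
[1.48849123 1.62295915 2.83637838]
```

{"name": "play_rows", "arguments": {"targets": [{"linear": [0, 0, 0.4], "turn": 0}, {"linear": [0, 0, 0.8], "turn": 0}, {"linear": [0, 0, 0.8], "turn": 0}, {"linear": [0, 0, 0.8], "turn": 0}]}}

```text
t: 5.9
eef_pos: [516.8, 230.2, 134.5]
tcp_rot: [3.141, -0.0, 2.058]
ft_force: [1.9, 1.0, 4.5]
opening: 0.002
```

{"name": "play_rows", "arguments": {"targets": [{"linear": [0, 0, -3], "turn": 0}, {"linear": [0, 0, -15], "turn": 0}, {"linear": [0, 0, -45], "turn": 0}, {"linear": [0, 0, -75], "turn": 0}, {"linear": [0, 0, -90], "turn": 0}, {"linear": [0, 0, -90], "turn": 0}, {"linear": [0, 0, -90], "turn": 0}]}}

```text
t: 6.78
eef_pos: [516.4, 230.1, 223.5]
tcp_rot: [-3.14, -0.0, 2.058]
ft_force: [-0.7, -0.4, 0.2]
opening: 0.006
```

```bash
python3 dep.py; python3 look.py w5
```

```text
-42 162 47.7 [47.  48.7]
-38 131 48.6 [47.3 52.2]
-34 169 51.9 [51.1 52.6]
-30 66 59.3 [55.1 63.6]
-26 165 67.2 [66.2 68.1]
-22 201 66.1 [65.1 67.1]
-18 195 64.8 [63.8 65.8]
-14 189 63.6 [62.6 64.6]
-10 186 62.1 [61.2 63.1]
-6 187 61.1 [60.1 62. ]
-2 183 59.7 [58.4 60.7]
2 185 58.1 [50.3 59.1]
6 171 57.6 [56.9 58.6]
10 171 57.8 [56.9 58.6]
14 180 57.9 [56.9 58.7]
18 180 58.2 [57.2 59.3]
22 178 58.0 [57. 59.]
26 177 57.9 [56.9 59. ]
30 179 58.4 [57.2 59.4]
34 150 57.5 [56.3 58.2]
38 179 51.5 [48.5 52.4]
42 158 51.6 [47.8 52.6]
46 166 47.8 [47.  48.8]
50 163 47.8 [46.9 48.7]
54 168 47.8 [46.9 48.6]
[-0.11722563 -0.10366585 -0.04285638]
6.825 [516.38 230.11 223.38] [-0.12 -0.1  -0.04]
```

View pics/w5.png

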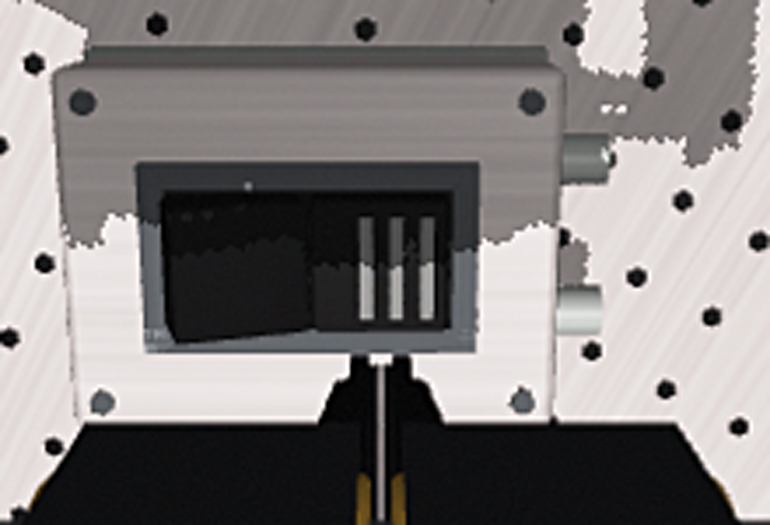

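The ribbed half now lies level at about 58 mm and the smooth half slopes up to 67–68 mm, so the shutter is closed. Next is the zero key.

{"name": "play_rows", "arguments": {"targets": [{"linear": [-45, -25, 0], "turn": 0.06}, {"linear": [-92, -51, 0], "turn": 0.13}, {"linear": [-140, -78, 0], "turn": 0.2}, {"linear": [-188, -105, 0], "turn": 0.27}, {"linear": [-236, -131, 0], "turn": 0.34}, {"linear": [-280, -156, 0], "turn": 0.4}, {"linear": [-305, -170, 0], "turn": 0.44}, {"linear": [-313.5, -174.5, 0], "turn": 0.45}, {"linear": [-313.5, -174.5, 0], "turn": 0.45}, {"linear": [-313.5, -174.5, 0], "turn": 0.45}, {"linear": [-313.5, -174.5, 0], "turn": 0.45}]}}

```text
t: 8.25
eef_pos: [509.3, -127.5, 224.4]
tcp_rot: [-3.142, -0.0, 1.609]
ft_force: [-0.6, 0.9, 0.3]
opening: 0.005
```

```bash
python3 look.py w6
python3 - <<'E'
from cell import env
import cv2,numpy as np
from h import *
s=env.state();P=env.camera_params("wrist");p,d=env.read_camera("wrist")
print(s['eef_pos'],s['tcp_rot'])
g=cv2.cvtColor(p,cv2.COLOR_RGB2GRAY)
cv2.imwrite("pics/w6f.png",cv2.cvtColor(p,cv2.COLOR_RGB2BGR))
print("tip",proj(P,s['eef_pos']-[0,0,77.6]))
m=((p.min(2)>150)).astype(np.uint8)
N,L,S,C=cv2.connectedComponentsWithStats(m)
for i in range(1,N):
    if 60<S[i,4]<4000: print(S[i],C[i].round(1),ray(P,*C[i],50).round(1))
E
```

```text
8.25 [ 509.33 -127.53  224.42] [-0.6   0.92  0.31]
[ 509.31288644 -127.63179965  224.43653712] [ 3.14156948e+00 -1.44208321e-04  1.60918473e+00]
tip [315.89125388 250.59245095]
[251  25   9  14  61] [254.7  31.4] [458.7   2.9  50. ]
[228  40  24  62 405] [240.6  73.4] [447.8 -26.5  50. ]
[330 114  36  34 954] [348.6 131.1] [532.1 -65.9  50. ]
[335 163  37   4  82] [354.3 164.6] [538.4 -92.1  50. ]
[ 356  188   18   62 1010] [364.2 218.2] [ 549.8 -137.1   50. ]
[306 193  29  28 610] [320.1 206.7] [ 512.1 -128.5   50. ]
[280 196   6  54 197] [282.7 223. ] [ 481.  -144.1   50. ]
[533 262  32  17 301] [551.2 272.3] [ 718.7 -180.5   50. ]
[  83  310  136   32 3867] [151.7 324.8] [ 361.1 -247.7   50. ]
[419 310  17  34 471] [427.2 326.3] [ 615.9 -239.3   50. ]
[ 467  310   88   34 2645] [509.8 326.6] [ 692.5 -236.6   50. ]
```

View pics/w6f.png

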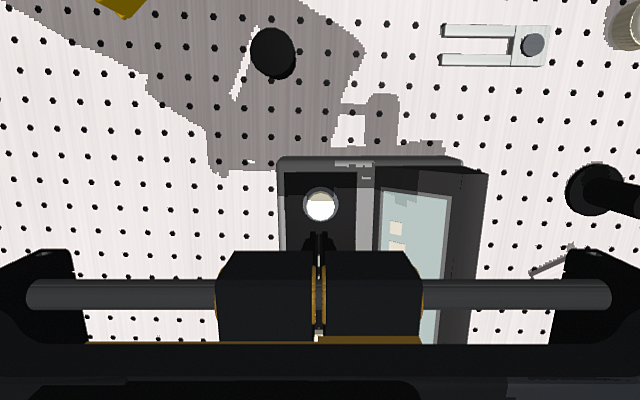

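{"name": "play_rows", "arguments": {"targets": [{"linear": [0, 1, 30], "turn": 0}, {"linear": [0, 1, 60], "turn": 0}, {"linear": [0, 1, 78], "turn": 0}, {"linear": [0, 1, 86], "turn": 0}, {"linear": [0, 1, 91], "turn": 0}, {"linear": [0, 1, 91], "turn": 0}, {"linear": [0, 1, 91], "turn": 0}]}}

```text
t: 9.22
eef_pos: [510.4, -128.5, 134.0]
tcp_rot: [3.141, 0.0, 1.608]
ft_force: [0.4, -1.1, 0.4]
opening: 0.006
```

```bash
python3 look.py w7
```

```text
9.225 [ 510.43 -128.47  133.95] [ 0.45 -1.05  0.39]
```

View pics/w7.png

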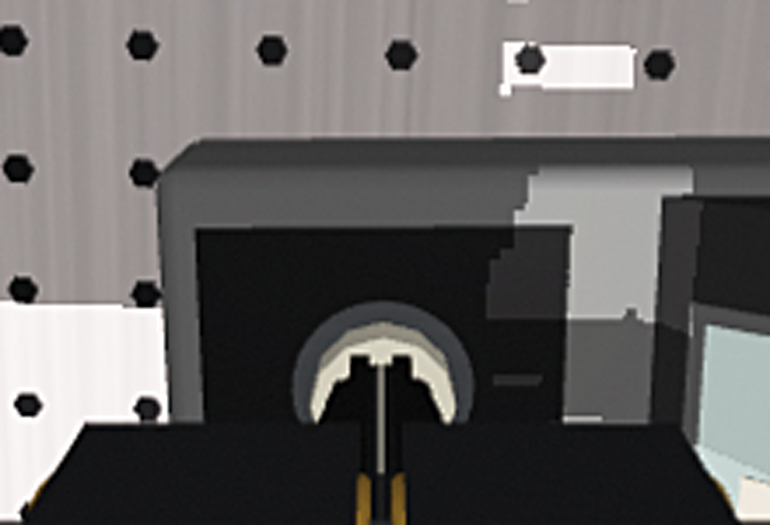

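{"name": "play_rows", "arguments": {"targets": [{"linear": [0, 0, 2], "turn": 0}, {"linear": [0, 0, 4], "turn": 0}, {"linear": [0, 0, 6], "turn": 0}, {"linear": [0, 0, 7], "turn": 0}, {"linear": [0, 0, 8], "turn": 0}, {"linear": [0, 0, 8], "turn": 0}, {"linear": [0, 0, 8], "turn": 0}]}}

```text
t: 10.15
eef_pos: [510.2, -128.4, 125.5]
tcp_rot: [3.141, -0.0, 1.608]
ft_force: [-1.2, 0.2, 3.3]
opening: 0.004
```

{"name": "play_rows", "arguments": {"targets": [{"linear": [0, 0, 1], "turn": 0}, {"linear": [0, 0, 2], "turn": 0}, {"linear": [0, 0, 2.5], "turn": 0}, {"linear": [0, 0, 2.5], "turn": 0}, {"linear": [0, 0, 2.5], "turn": 0}]}}

```text
t: 10.78
eef_pos: [510.3, -128.4, 123.0]
tcp_rot: [3.141, -0.0, 1.608]
ft_force: [-0.9, -0.0, 6.8]
opening: 0.006
```

{"name": "play_rows", "arguments": {"targets": [{"linear": [0, 0, -3], "turn": 0}, {"linear": [0, 0, -12], "turn": 0}, {"linear": [0, 0, -40], "turn": 0}, {"linear": [0, 0, -75], "turn": 0}, {"linear": [0, 0, -96], "turn": 0}, {"linear": [0, 0, -100], "turn": 0}, {"linear": [0, 0, -100], "turn": 0}]}}

```text
t: 11.65
eef_pos: [510.1, -128.4, 222.6]
tcp_rot: [-3.141, -0.0, 1.608]
ft_force: [-0.4, 0.0, 0.4]
opening: -0.001
```

```bash
python3 look.py w8
python3 - <<'E'
from cell import env
import numpy as np
from scipy.spatial.transform import Rotation as Ro
s=env.state();R=Ro.from_euler('xyz',s['tcp_rot']).as_matrix()
print(R.T@(np.array([485.5,213.7,223])-s['eef_pos']), s['tcp_rot'])
E
```

```text
11.65 [ 510.08 -128.35  222.55] [-0.41  0.04  0.37]
[342.69529582 -11.80852384  -0.61390331] [-3.14064913e+00 -5.21763418e-04  1.60782028e+00]
```

View pics/w8.png

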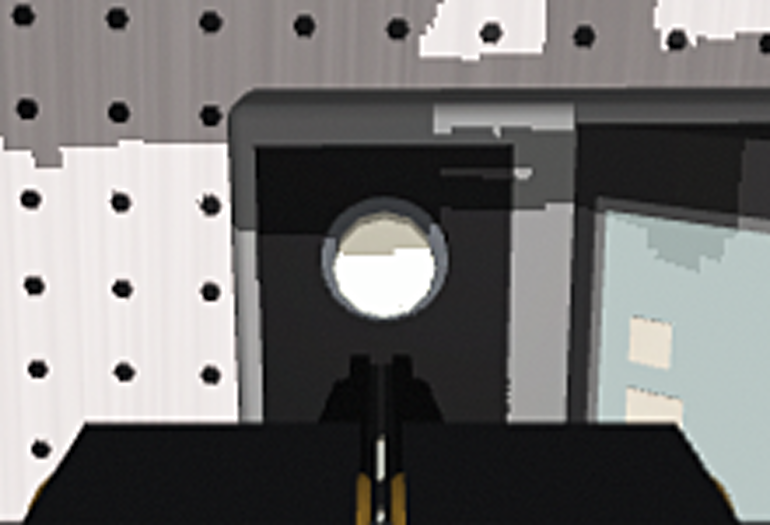

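The zero key (385,265) is back up and the meter has not shifted. Next is the smooth half.

{"name": "play_rows", "arguments": {"targets": [{"linear": [45, -1.5, 0], "turn": -0.06}, {"linear": [95, -3, 0], "turn": -0.13}, {"linear": [147, -5, 0], "turn": -0.2}, {"linear": [199, -7, 0], "turn": -0.27}, {"linear": [251, -9, 0], "turn": -0.34}, {"linear": [300, -10.5, 0], "turn": -0.4}, {"linear": [332, -11.5, 0], "turn": -0.44}, {"linear": [342.5, -12, 0], "turn": -0.45}, {"linear": [342.5, -12, 0], "turn": -0.45}, {"linear": [342.5, -12, 0], "turn": -0.45}, {"linear": [342.5, -12, 0], "turn": -0.45}]}}

```text
t: 13.08
eef_pos: [485.8, 212.4, 222.9]
tcp_rot: [-3.142, -0.0, 2.056]
ft_force: [0.6, -0.6, 0.7]
opening: 0.004
```

```bash
python3 look.py w9
```

```text
13.075 [485.81 212.45 222.91] [ 0.56 -0.56  0.72]
```

View pics/w9.png

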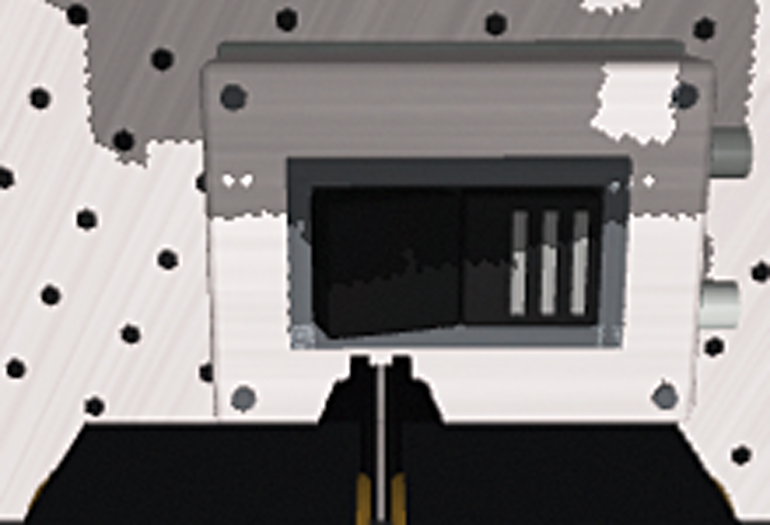

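{"name": "play_rows", "arguments": {"targets": [{"linear": [0, 0, 25], "turn": 0}, {"linear": [0, 0, 50], "turn": 0}, {"linear": [0, 0, 66], "turn": 0}, {"linear": [0, 0, 72], "turn": 0}, {"linear": [0, 0, 74], "turn": 0}, {"linear": [0, 0, 76], "turn": 0}, {"linear": [0, 0, 78], "turn": 0}, {"linear": [0, 0, 79], "turn": 0}, {"linear": [0, 0, 80], "turn": 0}, {"linear": [0, 0, 80], "turn": 0}]}}

```text
t: 14.38
eef_pos: [485.6, 213.4, 143.0]
tcp_rot: [3.141, -0.0, 2.058]
ft_force: [0.3, -0.7, 1.3]
opening: 0.003
```

{"name": "play_rows", "arguments": {"targets": [{"linear": [0, 0, 1], "turn": 0}, {"linear": [0, 0, 2], "turn": 0}, {"linear": [0, 0, 3], "turn": 0}, {"linear": [0, 0, 4], "turn": 0}, {"linear": [0, 0, 5], "turn": 0}, {"linear": [0, 0, 6], "turn": 0}, {"linear": [0, 0, 6.5], "turn": 0}, {"linear": [0, 0, 6.5], "turn": 0}, {"linear": [0, 0, 6.5], "turn": 0}]}}

```text
t: 15.5
eef_pos: [485.6, 213.4, 136.5]
tcp_rot: [3.141, -0.0, 2.058]
ft_force: [-0.8, -0.0, 2.1]
opening: 0.006
```

{"name": "play_rows", "arguments": {"targets": [{"linear": [0, 0, 0.5], "turn": 0}, {"linear": [0, 0, 1], "turn": 0}, {"linear": [0, 0, 1.5], "turn": 0}, {"linear": [0, 0, 2], "turn": 0}, {"linear": [0, 0, 2], "turn": 0}, {"linear": [0, 0, 2], "turn": 0}]}}

```text
t: 16.25
eef_pos: [485.6, 213.4, 134.5]
tcp_rot: [3.142, -0.0, 2.058]
ft_force: [-3.3, -1.9, 3.6]
opening: 0.0
```

{"name": "play_rows", "arguments": {"targets": [{"linear": [0, 0, 0.4], "turn": 0}, {"linear": [0, 0, 0.8], "turn": 0}, {"linear": [0, 0, 0.8], "turn": 0}, {"linear": [0, 0, 0.8], "turn": 0}]}}

```text
t: 16.75
eef_pos: [485.5, 213.4, 133.7]
tcp_rot: [-3.142, -0.0, 2.058]
ft_force: [-3.2, -1.1, 6.1]
opening: 0.003
```

```bash
python3 dep.py
```

```text
-42 228 47.8 [47.  48.6]
-38 194 48.3 [47.3 52.3]
-34 226 51.8 [51.2 52.6]
-30 197 52.4 [48.2 56. ]
-26 212 55.7 [55.1 56.4]
-22 197 56.0 [55.1 78.3]
-18 232 64.7 [55.4 80.1]
-14 268 62.8 [55.2 80.8]
-10 215 62.0 [55.1 79.2]
-6 187 55.7 [54.9 56.8]
-2 215 55.8 [55.  56.5]
2 224 55.4 [49.1 56.5]
6 214 56.9 [56.2 57.9]
10 211 58.3 [57.4 59.2]
14 214 60.4 [58.7 61.5]
18 212 61.1 [60.1 62.3]
22 192 62.8 [61.8 63.7]
26 216 64.1 [62.7 65.6]
30 200 65.2 [64.2 66. ]
34 69 64.6 [57.5 65.5]
38 238 51.9 [51.  52.6]
42 241 51.7 [51.  52.4]
46 328 47.8 [47.1 48.7]
50 335 47.8 [47.1 48.6]
54 347 47.9 [47.1 48.6]
[-3.32418321 -2.53901036  5.86666755]
```

{"name": "play_rows", "arguments": {"targets": [{"linear": [0, 0, -3], "turn": 0}, {"linear": [0, 0, -12], "turn": 0}, {"linear": [0, 0, -40], "turn": 0}, {"linear": [0, 0, -75], "turn": 0}, {"linear": [0, 0, -88], "turn": 0}, {"linear": [0, 0, -90], "turn": 0}, {"linear": [0, 0, -90], "turn": 0}]}}

```text
t: 17.68
eef_pos: [485.4, 213.3, 222.8]
tcp_rot: [-3.141, -0.0, 2.058]
ft_force: [-0.0, 0.1, 0.3]
opening: 0.004
```

```bash
python3 dep.py; python3 look.py w10;  python3 - <<'E'
from cell import env
import numpy as np
from scipy.spatial.transform import Rotation as Ro
s=env.state();R=Ro.from_euler('xyz',s['tcp_rot']).as_matrix()
print(R.T@(np.array([516,-272,223])-s['eef_pos']), s['tcp_rot'])
E
```

```text
-42 164 47.8 [47.  48.6]
-38 148 48.4 [47.1 52.1]
-34 173 51.7 [51.  52.6]
-30 151 56.1 [48.3 58. ]
-26 171 57.8 [56.8 58.6]
-22 178 57.7 [56.8 58.6]
-18 180 57.8 [57.  58.4]
-14 179 57.8 [57.  58.6]
-10 180 57.8 [57.  58.5]
-6 180 57.7 [56.9 58.5]
-2 180 57.7 [56.9 58.5]
2 180 57.6 [55.7 58.7]
6 185 58.9 [57.9 60. ]
10 188 60.3 [59.2 61.3]
14 191 62.2 [61.1 63.5]
18 193 63.2 [62.  64.5]
22 195 64.8 [63.8 65.8]
26 199 66.0 [64.7 67.7]
30 192 67.1 [66.2 68. ]
34 93 65.0 [59.3 67.5]
38 123 51.8 [50.9 55. ]
42 137 51.6 [48.3 52.6]
46 159 47.8 [47.  48.6]
50 163 47.9 [46.8 48.7]
54 167 47.8 [46.8 48.6]
[ 0.82703827  0.31173634 -0.18973733]
17.725 [485.34 213.29 222.66] [ 0.83  0.31 -0.19]
[-4.43223004e+02 -2.00005419e+02 -2.32561821e-01] [-3.14003091e+00 -4.06053680e-04  2.05775135e+00]
```

View pics/w10.png

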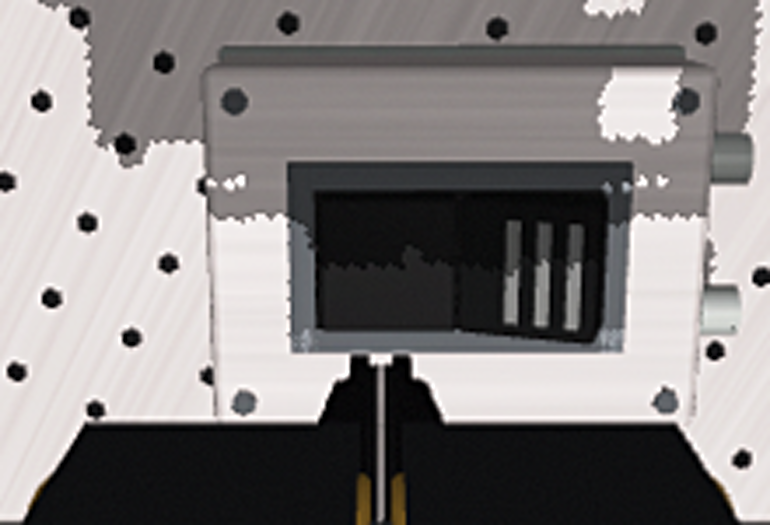

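The smooth half is level at 57.8 mm, the ribbed half is raised, and the box has not shifted. Next is the store key.

{"name": "play_rows", "arguments": {"targets": [{"linear": [-40, -18, 0], "turn": 0.04}, {"linear": [-85, -38, 0], "turn": 0.08}, {"linear": [-132, -60, 0], "turn": 0.13}, {"linear": [-180, -81, 0], "turn": 0.18}, {"linear": [-228, -103, 0], "turn": 0.23}, {"linear": [-276, -125, 0], "turn": 0.28}, {"linear": [-324, -146, 0], "turn": 0.33}, {"linear": [-370, -167, 0], "turn": 0.38}, {"linear": [-410, -185, 0], "turn": 0.42}, {"linear": [-435, -196, 0], "turn": 0.44}, {"linear": [-443, -200, 0], "turn": 0.45}, {"linear": [-443, -200, 0], "turn": 0.45}, {"linear": [-443, -200, 0], "turn": 0.45}, {"linear": [-443, -200, 0], "turn": 0.45}]}}

```text
t: 19.52
eef_pos: [516.3, -270.8, 223.7]
tcp_rot: [3.142, -0.0, 1.609]
ft_force: [-0.6, -0.3, 0.2]
opening: 0.005
```

```bash
python3 look.py w11
```

```text
19.525 [ 516.28 -270.77  223.7 ] [-0.61 -0.31  0.19]
```

View pics/w11.png

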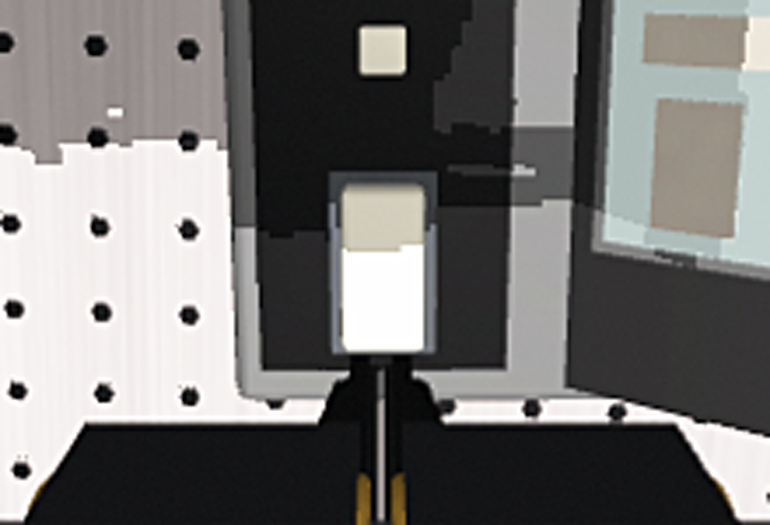

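{"name": "play_rows", "arguments": {"targets": [{"linear": [0, 0, 30], "turn": 0}, {"linear": [0, 0, 60], "turn": 0}, {"linear": [0, 0, 78], "turn": 0}, {"linear": [0, 0, 86], "turn": 0}, {"linear": [0, 0, 91], "turn": 0}, {"linear": [0, 0, 93], "turn": 0}, {"linear": [0, 0, 95], "turn": 0}, {"linear": [0, 0, 97], "turn": 0}, {"linear": [0, 0, 98], "turn": 0}, {"linear": [0, 0, 98], "turn": 0}, {"linear": [0, 0, 98], "turn": 0}]}}

```text
t: 20.95
eef_pos: [516.3, -271.8, 125.8]
tcp_rot: [3.141, 0.0, 1.608]
ft_force: [0.4, 0.3, 3.9]
opening: 0.01
```

{"name": "play_rows", "arguments": {"targets": [{"linear": [0, 0, 1], "turn": 0}, {"linear": [0, 0, 2], "turn": 0}, {"linear": [0, 0, 2.7], "turn": 0}, {"linear": [0, 0, 2.7], "turn": 0}, {"linear": [0, 0, 2.7], "turn": 0}]}}

```text
t: 21.58
eef_pos: [516.3, -271.8, 123.2]
tcp_rot: [3.141, 0.0, 1.608]
ft_force: [-0.4, 0.7, 5.8]
opening: 0.005
```

{"name": "play_rows", "arguments": {"targets": [{"linear": [0, 0, -3], "turn": 0}, {"linear": [0, 0, -12], "turn": 0}, {"linear": [0, 0, -40], "turn": 0}, {"linear": [0, 0, -75], "turn": 0}, {"linear": [0, 0, -96], "turn": 0}, {"linear": [0, 0, -100], "turn": 0}, {"linear": [0, 0, -100], "turn": 0}, {"linear": [0, 0, -100], "turn": 0}]}}

```text
t: 22.58
eef_pos: [515.9, -271.5, 221.9]
tcp_rot: [-3.14, -0.001, 1.608]
ft_force: [-0.2, -0.2, -0.4]
opening: 0.007
```

```bash
python3 look.py w12
python3 - <<'E'
from cell import env
import cv2,numpy as np
p,d=env.read_camera("top");o=np.load("pics/top0rgb.npy")
cv2.imwrite("pics/top12.png",cv2.cvtColor(p,cv2.COLOR_RGB2BGR))
b=np.hstack([x[170:250,205:280] for x in (o,p)])
cv2.imwrite("pics/cmp12.png",cv2.cvtColor(cv2.resize(b,None,fx=5,fy=5,interpolation=cv2.INTER_CUBIC),cv2.COLOR_RGB2BGR))
E
```

```text
22.575 [ 515.87 -271.54  221.86] [-0.22 -0.19 -0.4 ]
```

View pics/w12.png

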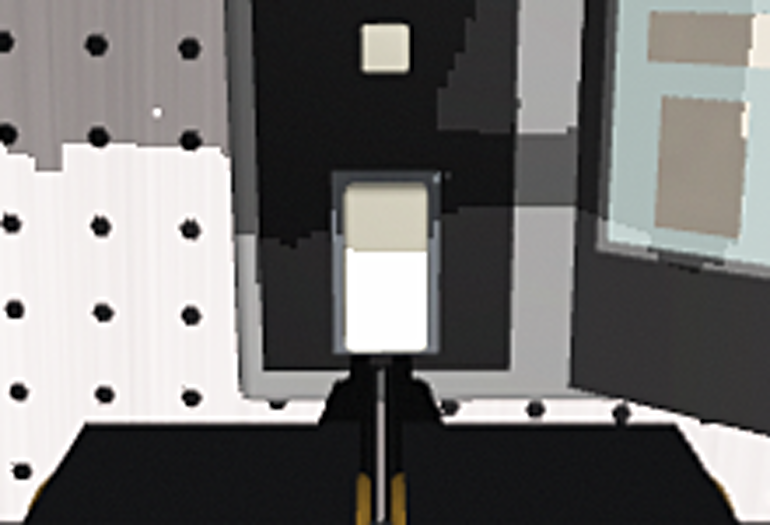

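View pics/cmp12.png

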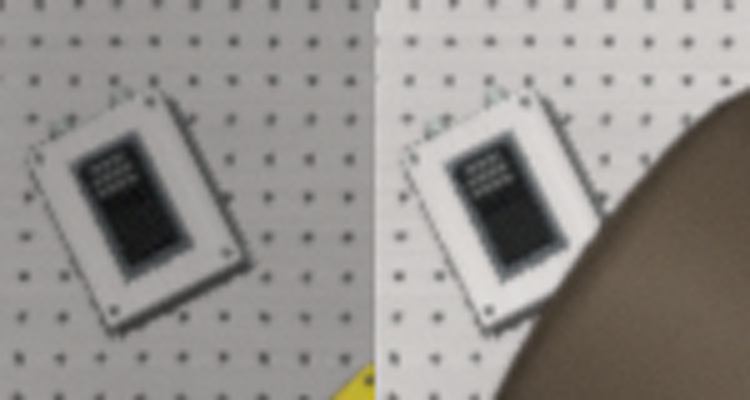

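View pics/top12.png

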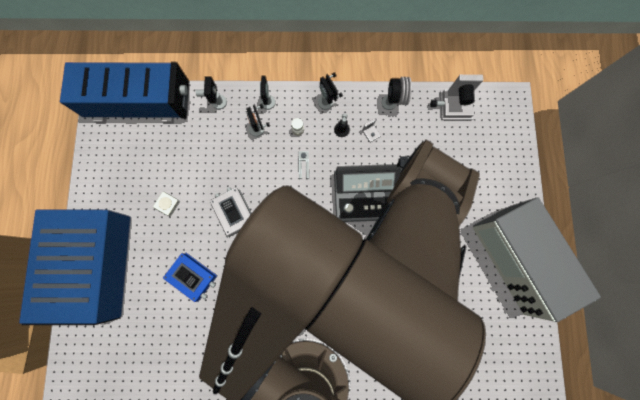

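The store key is back up, the box is in the same place in the before/after crops, the paddle is in its open position, and the arm is clear of everything.

```bash
python3 -c "
from cell import env
print(env.job_done())"
```

```text
the job is handed in; nothing more can be done
None
```

I took the zeroed reading in the order asked and handed the job in at about 22.6 s; no verdict was reported.

| Step | Peak force | Check |
|---|---|---|
| Ribbed half pressed down | about 4.5 N | Depth then showed it level at about 58 mm, with the smooth half raised |
| Zero key pressed | 6.8 N at about 4.6 mm | Seen back up afterwards |
| Smooth half pressed down | about 6 N | Level at 57.8 mm, with the ribbed half raised |
| Store key pressed | 5.8 N at about 4.4 mm | Seen back up afterwards |

- **Nothing shifted:** in the last pictures the box and meter showed no visible shift. The arm was clear, with the fingertips about 144 mm above the table and near-zero force.
- **Not rechecked:** in the last top view the arm hid the yellow look-alike box, the screwdriver and the lens tube. It never came low near them.
- **Disagreements:** the top and wrist cameras differed by about 2–4 mm on the box position, so I lined the fingertips up in the wrist picture instead. One move call was refused for a missing "turn" value and moved nothing.
- **Pressing point:** the ribbed half was pressed about 17 mm from the pivot rather than 20 mm; it still went fully down.

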